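# Tap the pill box lids home in order

### The arm

A 6-joint arm with a two-finger parallel gripper is mounted at the origin on the work surface. World frame = base frame: x ahead of the robot, y to its left, z up, the work surface at z = 0. Lengths are in m, angles in rad, forces in N, time in s.
With the tool pointing down it reaches from about 0.3 to 0.775 m from the base axis. Payload 14.6 kg.
Tool frame: the origin (TCP) lies midway between the tips of the shut fingers; the grasp point (between the pads) lies 19 mm behind it (tcp_to_grasp is the distance from the TCP to the grasp point, in m); z points along the fingers, y is the line along which they close (so a half turn about z gives the same grasp; the last joint's range is limited). The gripper opens to 94 mm and grips with 3 to 60 N. Pads are 16 mm wide; open, the fingers measure 119 mm over their backs; the gripper's body (75 mm by 177 mm) begins 78 mm behind the grasp point.
Start: joints at [1.262, 0.3, 1.521, -0, 1.321, -0.067], TCP at [0.132, 0.534, 0.205] pointing down, gripper open.
Joint ranges: [-3.03, 3.03], [-0.79, 2.21], [0.23, 2.52], [-1.04, 4.18], [0, 3.07], [-2.55, 2.55]. Speed limits (rad/s): [2.22, 2.22, 2.57, 3.14, 3.14, 3.14].

### API

Orientations are given as [roll, pitch, yaw] about the fixed x, y, z axes, in that order (R = Rz(yaw) Ry(pitch) Rx(roll)).
In Python, from station import * gives the robot as it stands.
- The arm moves only by the tool send_rows, never from a script. Its argument "motion" is a list of rows, each a list of 3 entries, a list of its own where there are three numbers: the shift along the tool's x, y, z in units of 0.03 m (1.0 is 0.03 m), then the turn, a rotation vector about the tool's x, y, z in units of 0.12 rad (1.0 is 0.12 rad), then the opening, from -1 (shut) to 1 (fully open). In form: [[[x, y, z], [rx, ry, rz], grip], ...]. A call has 1 to 12 rows; each row shifts and turns the commanded pose from where the row before left it, along the tool's axes as they then stand; what a row does not reach is not made up. A row lasts 1/10 s, in which the tool goes at most 50 mm and 8.59 degrees, less where a joint would pass 70% of its speed; a pose out of reach is approached as far as the arm can. A call with a number of a shift or a turn outside -1 to 1 is refused whole. A call with a gripper value outside its range is refused whole. The fingers move at their own pace and stop on an object; "squeeze" is the grip in N (left out, the last holds). Time passes only in rows, so rows that do not move let the fingers close. It gives the time, the measured TCP pose, the force, the opening and the grip force at its end, in the units of the state.
- get_obs(): the state, without advancing time (a new reading comes with each control period).
- camera(name): name is "scene" or "top" or "wrist"; returns a dict with "pixels" (420x560x3 uint8, red, green, blue), "depth" (420x560 float32, m along the optical axis (not along the pixel's ray), 0 where there is no reading), "fx", "fy", "cx", "cy" (pixels), "rvec" (rotation vector, rad) and "tvec" (3), from world to camera coordinates, as OpenCV has them. Camera axes: x right, y down, z forward; pixel columns grow to the right and rows downward; lengths in m; the calibration is good to about 2 mm. A picture is of the moment at which its call begins.
- hand_in(): hands the job in; it is judged then, once.
The state is a dict: "time_s": time; "qpos": joint angles; "joint_vel": joint speeds; "tau": joint torques, N m; "ee_pos": TCP position; "eef_rot": TCP orientation; "force": force on the tool from outside, world axes, zero at the start; "moment": the same for the moment, N m; "grip_width": finger opening in m; "grip_force": force on a finger pad.
Only numpy, scipy, OpenCV 4.12 (cv2) and the standard library are available. Lean on these libraries where they do the work, as an engineer would, in place of code of your own. Each camera call takes 0.05 s, during which the arm holds its last target. There are 200 camera calls.

### The job

The three bone pill boxes are filled but their lids still stand proud: tap each lid's cork pad lightly with your fingertips until each lid sits fully home on its box, first the round box, then the square one, then the oblong one. Do not press hard, do not pick up or tip the boxes or push them out of place, and leave everything else on the slab undisturbed.

Things in the scene. Friction and masses are not known exactly. Their poses are not given: they have to be found in the camera images.
- round_box: pale bone pill box, round drum, 62 mm across, loose on the slab; about 0.25 kg. Origin at the centre of its underside, z up. Lower part 26 mm tall, then a narrower neck, then a flat lid of the same outline as the lower part, and in the middle of the lid a round cork tapping pad, 36 mm across, 11 mm proud. Pad top 51 mm above the origin with the lid home, 61 mm with it raised furthest
- round_pad_top (a point): centre of the top of the cork pad on the round box's lid: the spot to tap. The pad is sprung: it gives 1 mm per 2.5 N against the lid, at most 9 mm, and comes back up
- round_lid (a joint): how far this lid has been pressed straight down, in m: 0 = raised furthest, 0.010 = home (skirt down on the lower part, no gap; hard stop). Starts between 0 and 0.004. Needs about 3 N of push on the pad to slide, stays where it is left, captive on its box
- square_box: pale bone pill box, square, 62 x 62 mm, loose on the slab; about 0.25 kg. Origin at the centre of its underside, z up. Lower part 32 mm tall, then a narrower neck, then a flat lid of the same outline as the lower part, and in the middle of the lid a round cork tapping pad, 36 mm across, 11 mm proud. Pad top 57 mm above the origin with the lid home, 67 mm with it raised furthest
- square_pad_top (a point): centre of the top of the cork pad on the square box's lid: the spot to tap. The pad is sprung: it gives 1 mm per 2.5 N against the lid, at most 9 mm, and comes back up
- square_lid (a joint): how far this lid has been pressed straight down, in m: 0 = raised furthest, 0.010 = home (skirt down on the lower part, no gap; hard stop). Starts between 0 and 0.004. Needs about 3 N of push on the pad to slide, stays where it is left, captive on its box
- oblong_box: pale bone pill box, oblong, 96 mm (its own x) x 46 mm (y), loose on the slab; about 0.25 kg. Origin at the centre of its underside, z up. Lower part 22 mm tall, then a narrower neck, then a flat lid of the same outline as the lower part, and in the middle of the lid a round cork tapping pad, 36 mm across, 11 mm proud. Pad top 47 mm above the origin with the lid home, 57 mm with it raised furthest
- oblong_pad_top (a point): centre of the top of the cork pad on the oblong box's lid: the spot to tap. The pad is sprung: it gives 1 mm per 2.5 N against the lid, at most 9 mm, and comes back up
- oblong_lid (a joint): how far this lid has been pressed straight down, in m: 0 = raised furthest, 0.010 = home (skirt down on the lower part, no gap; hard stop). Starts between 0 and 0.004. Needs about 3 N of push on the pad to slide, stays where it is left, captive on its box
- slab: white marble slab, 460 mm (x) x 1120 mm (y), 20 mm thick, fixed; all boxes stand on its top, 20 mm above the bench. Origin at the centre of its underside
- weight: brass knob weight, 40 mm across, 48 mm tall, loose bystander; origin under its centre
- bottle: small amber glass jar, 40 mm across, 75 mm tall, loose bystander; origin under its centre
- crock: brown stoneware crock, 104 mm across, 105 mm tall, loose bystander; origin under its centre
- mortar: white ceramic mortar 100 mm across, 60 mm tall, its pestle sticking out to 95 mm height, loose bystander; origin under its centre
- scoop: open copper scoop, 36 mm wide, 145 mm long along its own y (handle to -y), 20 mm tall, loose bystander; origin on its underside where pan and handle meet
- roller_board: jade pill roller board, 200 mm (its x) x 110 mm, up to 50 mm tall, fixed bystander; origin under its centre
- press: black cast-iron screw press, base 180 mm (its x) x 140 mm, 250 mm tall, fixed bystander; a lever arm at 228 mm height runs 215 mm from the centre towards its own -y. Origin under its base's centre
Things that resemble listed ones, but are neither listed nor needed, are in the scene too. Leave any pink or yellow look-alike of the oblong_box alone.

How it is judged:
On the way, in this order (a step that is already met when the one before it is completed fails the run):
1. the round box's lid is tapped home (within 1.5 mm) (value of joint round_lid above 0.0085 m), for 0.1 s.
2. the square box's lid is tapped home (within 1.5 mm) (value of joint square_lid above 0.0085 m), for 0.1 s.
3. the oblong box's lid is tapped home (within 1.5 mm) (value of joint oblong_lid above 0.0085 m), for 0.1 s.
At the end, for the whole second after the job is handed in: All three lids are home (within 1.5 mm of the stop), tapped in the order round, square, oblong; the boxes stand upright and at rest within 15 mm of where they were, and every loose bystander is within 15 mm of where it was (value of joint each of round_lid, square_lid, oblong_lid above 0.0085 m and distance of each of round_box, square_box, oblong_box, weight, bottle, crock, mortar, scoop from where it was at the start of the episode below 0.015 m and angle between each of round_box, square_box, oblong_box's own z axis and vertical below 0.1 rad and linear speed of each of round_box, square_box, oblong_box below 0.02 m/s); the robot touches nothing.
It fails at once if a pill box is pressed or struck hard (over 25 N) (contact force between any of the arm, the fingers and round_box above 25 N or contact force between any of the arm, the fingers and square_box above 25 N or contact force between any of the arm, the fingers and oblong_box above 25 N).
It fails at once if a pill box is lifted more than 6 mm off the slab (z of any of round_box, square_box, oblong_box in the frame of slab above 0.026 m).
It fails at once if a pill box is shifted more than 15 mm (distance of any of round_box, square_box, oblong_box from where it was at the start of the episode above 0.015 m).
It fails at once if a pill box is tipped (angle between any of round_box, square_box, oblong_box's own z axis and vertical above 0.2 rad).
It fails at once if a loose bystander is moved more than 15 mm (distance of any of weight, bottle, crock, mortar, scoop from where it was at the start of the episode above 0.015 m).
It also fails if it takes over 48 s, if anything falls off the work surface, if the arm or the gripper's body presses on something with over 40 N, if the wrist force passes 120 N, or if a joint passes its speed limit or range.

## Working session

There is one attempt and no reset: what is moved stays moved. The work goes in short steps, Python scripts to look and compute and a tool call to move; the robot and the scene stay as the last step left them, time stands still between calls to the robot, and variables do not carry over. Pictures are saved under pics/ and viewed, at most 10 in all, crops included, and the job is handed in when it is done.

Besides the shell and the picture viewer there is one more tool, called after "Call:" in YAML: its name, and indented under it one key for each argument. send_rows: Moves the arm, as the interface text tells. Its arguments: {"type":"object","properties":{"motion":{"type":"array"},"squeeze":{"type":"number"}},"required":["motion"]}

```bash
mkdir -p pics
cat > h.py <<'E'
from station import *
import numpy as np, cv2
def pts(c):
    d=c["depth"];v,u=np.mgrid[:d.shape[0],:d.shape[1]]
    P=np.stack([(u-c["cx"])/c["fx"]*d,(v-c["cy"])/c["fy"]*d,d],-1)
    R=cv2.Rodrigues(np.array(c["rvec"],float))[0]
    W=(P-np.array(c["tvec"]).reshape(3))@R
    W[d==0]=np.nan
    return W
E
python3 - <<'E'
from h import *
for n in("top","scene"):
    c=camera(n);np.save(f"{n}.npy",c,allow_pickle=True)
    cv2.imwrite(f"pics/{n}0.png",c["pixels"][...,::-1])
o=get_obs();print({k:np.round(v,3) for k,v in o.items()})
E
```

```text
{'time_s': np.float64(0.1), 'qpos': array([ 1.262,  0.3  ,  1.521,  0.   ,  1.321, -0.067]), 'joint_vel': array([ 0.001,  0.   , -0.003, -0.002, -0.001, -0.001]), 'tau': array([ 2.0000e-03, -5.3265e+01, -3.5329e+01,  7.1000e-02,  2.4000e-02,
       -0.0000e+00]), 'ee_pos': array([0.132, 0.534, 0.205]), 'eef_rot': array([-3.141, -0.   ,  2.9  ]), 'force': array([-0.254,  0.088,  1.148]), 'moment': array([-0.01 , -0.019, -0.043]), 'grip_force': np.float64(0.0), 'grip_width': np.float64(0.094)}
```

View pics/top0.png

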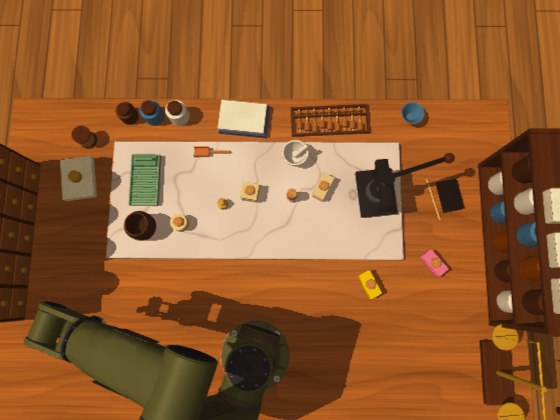

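View pics/scene0.png

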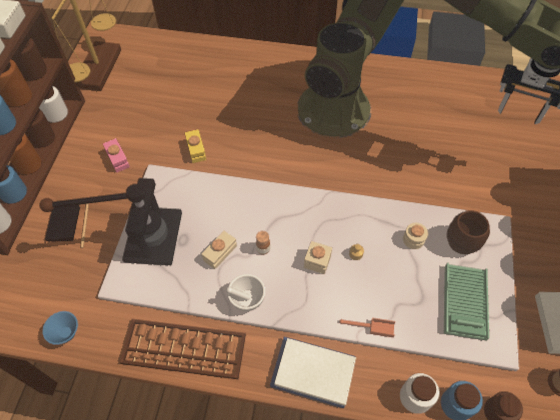

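The top view shows the round box at about (179,223), the square at (250,192), the oblong at (323,187). Near them are the crock (140,225), knob (222,204), bottle (292,195) and mortar (296,153). The pink and yellow decoys are off the slab.

Run:
```python
from h import *
seeds={"top":{"round":(179,223),"square":(250,192),"oblong":(323,187)},"scene":{"round":(417,232),"square":(319,254),"oblong":(219,246)}}
tiles=[]
for n in seeds:
    c=np.load(n+".npy",allow_pickle=True).item();W=pts(c);im=c["pixels"];hsv=cv2.cvtColor(im,cv2.COLOR_RGB2HSV)
    print(n,"cam",np.round(-cv2.Rodrigues(np.array(c["rvec"],float))[0].T@np.array(c["tvec"]).reshape(3),3),c["fx"])
    for k,(u,v) in seeds[n].items():
        s=np.s_[v-26:v+27,u-26:u+27]
        w=W[s].reshape(-1,3);h=hsv[s].reshape(-1,3)
        tiles.append(cv2.resize(im[s][...,::-1],(260,260),interpolation=cv2.INTER_CUBIC))
        c0=W[v,u];near=np.linalg.norm(w[:,:2]-c0[:2],axis=1)<.06
        slab=np.nanmedian(w[(w[:,2]<.03),2])
        cork=near&(h[:,1]>110)&(w[:,2]>.055)&(np.linalg.norm(w[:,:2]-c0[:2],axis=1)<.027)
        p=w[cork];top=np.nanpercentile(p[:,2],70) if len(p) else 0
        pt=p[p[:,2]>top-.004]
        lid=near&(w[:,2]>top-.02)&(w[:,2]<top-.006)
        print(k,"c0",c0.round(3),"slab",slab.round(4),"cork n",len(pt),"mean",pt.mean(0).round(4),"mid",((pt.max(0)+pt.min(0))/2).round(4),"ext",np.ptp(pt,axis=0).round(3),
         "\n  up-part ctr", (lambda q: cv2.minAreaRect(q[:,:2].astype(np.float32)))(w[near&(w[:,2]>top-.02)]),"lidz",np.nanmedian(w[lid,2]).round(4))
cv2.imwrite("pics/t.png",np.vstack([np.hstack(tiles[:3]),np.hstack(tiles[3:])]))
```

```text
top cam [ 0.217 -0.122  1.769] 465.16595147517603
round c0 [0.474 0.281 0.081] slab 0.0194 cork n 69 mean [0.4801 0.2892 0.0783] mid [0.4787 0.2842 0.0805] ext [0.037 0.04  0.015] 
  up-part ctr ((0.4803241789340973, 0.2894962728023529), (0.05984627828001976, 0.05945251137018204), 0.47487011551856995) lidz 0.0662
square c0 [0.592 0.022 0.082] slab 0.0194 cork n 79 mean [0.5965 0.026  0.0835] mid [0.5922 0.0226 0.0853] ext [0.046 0.045 0.015] 
  up-part ctr ((0.5988368391990662, 0.02776975929737091), (0.06289008259773254, 0.06191248446702957), 80.52272033691406) lidz 0.0713
oblong c0 [ 0.614 -0.249  0.076] slab 0.0198 cork n 68 mean [ 0.6204 -0.2486  0.0755] mid [ 0.6175 -0.2458  0.0771] ext [0.045 0.038 0.015] 
  up-part ctr ((0.6212030053138733, -0.24823559820652008), (0.045947685837745667, 0.09703686088323593), 62.52873611450195) lidz 0.0622
scene cam [1.285 0.051 1.371] 532.8617298846149
round c0 [0.491 0.293 0.08 ] slab 0.0214 cork n 85 mean [0.485 0.293 0.08 ] mid [0.485  0.2941 0.0817] ext [0.029 0.031 0.01 ] 
  up-part ctr ((0.48291143774986267, 0.2931273281574249), (0.06031724810600281, 0.06427086889743805), 62.0819091796875) lidz 0.0684
square c0 [0.612 0.034 0.09 ] slab 0.0207 cork n 81 mean [0.6026 0.0319 0.086 ] mid [0.6036 0.0317 0.0872] ext [0.029 0.031 0.009] 
  up-part ctr ((0.6005154252052307, 0.03071175143122673), (0.0627581775188446, 0.06639249622821808), 78.97840881347656) lidz 0.074
oblong c0 [ 0.631 -0.239  0.08 ] slab 0.0203 cork n 78 mean [ 0.6243 -0.2451  0.076 ] mid [ 0.6239 -0.2442  0.078 ] ext [0.03  0.033 0.011] 
  up-part ctr ((0.6220503449440002, -0.24575895071029663), (0.048969291150569916, 0.09830589592456818), 62.44866180419922) lidz 0.0636
```

View pics/t.png

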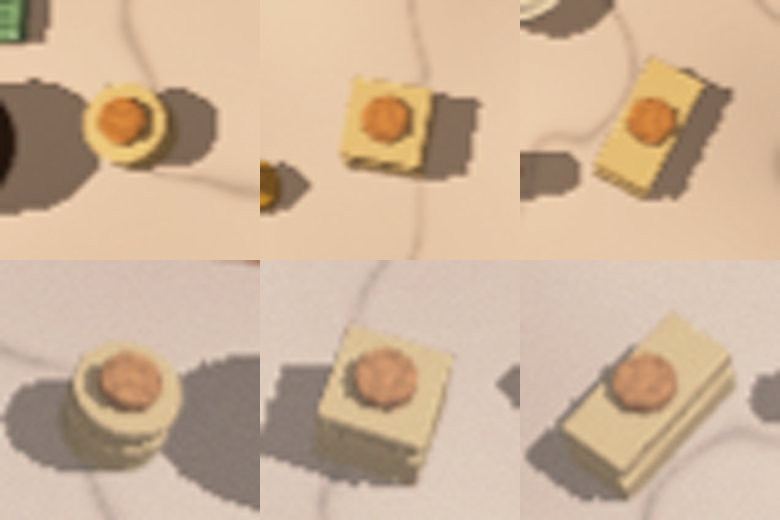

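The crops match the listed sizes: minimum-area rectangles of about 60, 62 and 46x97 mm. The pads are centred at round (0.482, 0.291), square (0.600, 0.029) and oblong (0.622, -0.247). I'm moving over the round box with the fingers shut.

Call:
send_rows:
  motion:
    - [[-0.5, -0.2, 0], [0, 0, 0], -1]
    - [[-0.9, -0.35, 0], [0, 0, 0], -1]
    - [[-0.9, -0.35, 0.1], [0, 0, 0], -1]
    - [[-0.9, -0.35, 0.1], [0, 0, 0], -1]
    - [[-0.9, -0.35, 0.1], [0, 0, 0], -1]
    - [[-0.9, -0.35, 0.1], [0, 0, 0], -1]
    - [[-0.9, -0.35, 0.1], [0, 0, 0], -1]
    - [[-0.9, -0.35, 0.1], [0, 0, 0], -1]
    - [[-0.9, -0.35, 0.1], [0, 0, 0], -1]
    - [[-0.9, -0.35, 0.1], [0, 0, 0], -1]
    - [[-0.9, -0.35, 0.1], [0, 0, 0], -1]
    - [[-0.9, -0.35, 0.1], [0, 0, 0], -1]

```text
time_s: 1.3
ee_pos: [0.4067, 0.3396, 0.1752]
eef_rot: [-3.141, -0.0, 2.899]
force: [-0.8, 0.1, 0.8]
grip_width: 0.0018
grip_force: 0.0
```

```bash
cat > d.py <<'E'
from h import *
import sys
from scipy.spatial.transform import Rotation as R
o=get_obs();t=np.array([float(a) for a in sys.argv[1:4]])
print(o["time_s"],o["ee_pos"].round(4),o["eef_rot"].round(3),o["force"].round(2),o["grip_width"].round(4))
print("units",(R.from_euler("xyz",o["eef_rot"]).inv().apply(t-o["ee_pos"])/.03).round(2))
E
python3 d.py .482 .291 .1
```

```text
Traceback (most recent call last):
  File "d.py", line 5, in <module>
    print(o["time_s"],o["ee_pos"].round(4),o["eef_rot"].round(3),o["force"].round(2),o["grip_width"].round(4))
                                                                                     ^^^^^^^^^^^^^^^^^^^^^
AttributeError: 'float' object has no attribute 'round'
```

Call:
send_rows:
  motion:
    - [[-0.8, -0.3, 0.3], [0, 0, 0], -1]
    - [[-0.8, -0.3, 0.5], [0, 0, 0], -1]
    - [[-0.8, -0.3, 0.7], [0, 0, 0], -1]
    - [[-0.42, -0.12, 0.6], [0, 0, 0], -1]
    - [[0, 0, 0.4], [0, 0, 0], -1]
    - [[0, 0, 0], [0, 0, 0], -1]
    - [[0, 0, 0], [0, 0, 0], -1]

```text
time_s: 2.0
ee_pos: [0.48, 0.2916, 0.101]
eef_rot: [3.141, 0.0, 2.9]
force: [-0.1, 0.5, 1.3]
grip_width: 0.0004
grip_force: 0.0
```

```bash
sed -i 's/o\["grip_width"\].round(4)/o["grip_width"]/' d.py; sed -i 's/o=get_obs();t/o={k:np.array(v) for k,v in get_obs().items()};t/' d.py
python3 d.py .482 .291 .067
```

```text
2.0 [0.48   0.2916 0.101 ] [3.141 0.    2.9  ] [-0.05  0.53  1.29] 0.0004031549229011912
units [-0.07 -0.01  1.13]
```

Call:
send_rows:
  motion:
    - [[-0.07, 0, 0.3], [0, 0, 0], -1]
    - [[0, 0, 0.2], [0, 0, 0], -1]
    - [[0, 0, 0.1], [0, 0, 0], -1]
    - [[0, 0, 0.1], [0, 0, 0], -1]
    - [[0, 0, 0.1], [0, 0, 0], -1]
    - [[0, 0, 0.1], [0, 0, 0], -1]
    - [[0, 0, 0.1], [0, 0, 0], -1]
    - [[0, 0, 0], [0, 0, 0], -1]
    - [[0, 0, 0], [0, 0, 0], -1]

```text
time_s: 2.9
ee_pos: [0.4824, 0.2909, 0.0705]
eef_rot: [3.141, 0.0, 2.9]
force: [-1.2, 0.0, 2.1]
grip_width: 0.0007
grip_force: 1.0
```

Call:
send_rows:
  motion:
    - [[0, 0, 0.05], [0, 0, 0], -1]
    - [[0, 0, 0.05], [0, 0, 0], -1]
    - [[0, 0, 0], [0, 0, 0], -1]
    - [[0, 0, 0], [0, 0, 0], -1]

```text
time_s: 3.3
ee_pos: [0.4825, 0.2909, 0.0679]
eef_rot: [3.141, 0.0, 2.9]
force: [-3.2, -0.6, 7.9]
grip_width: 0.0006
grip_force: 4.1
```

Call:
send_rows:
  motion:
    - [[0, 0, 0.03], [0, 0, 0], -1]
    - [[0, 0, 0], [0, 0, 0], -1]
    - [[0, 0, -0.3], [0, 0, 0], -1]
    - [[0, 0, -0.7], [0, 0, 0], -1]
    - [[0, 0, -0.8], [0, 0, 0], -1]
    - [[-0.65, -0.84, 0], [0, 0, 0], -1]
    - [[-0.65, -0.84, 0], [0, 0, 0], -1]
    - [[-0.65, -0.84, 0], [0, 0, 0], -1]
    - [[-0.65, -0.84, 0], [0, 0, 0], -1]
    - [[-0.65, -0.84, 0], [0, 0, 0], -1]
    - [[-0.65, -0.84, 0], [0, 0, 0], -1]

```text
time_s: 4.4
ee_pos: [0.5602, 0.1146, 0.1206]
eef_rot: [-3.141, 0.0, 2.9]
force: [0.0, 0.6, -0.1]
grip_width: 0.0003
grip_force: 0.0
```

```bash
python3 d.py .600 .029 .1
python3 - <<'E'
from h import *
c=camera("scene");W=pts(c);u,v=417,232;s=np.s_[v-26:v+27,u-26:u+27]
w=W[s].reshape(-1,3);near=np.linalg.norm(w[:,:2]-[.482,.291],axis=1)<.045
q=w[near&(w[:,2]>.045)];print(cv2.minAreaRect(q[:,:2].astype(np.float32)),"lidz",np.median(q[np.linalg.norm(q[:,:2]-[.482,.291],axis=1)>.024][:,2]),"pad",np.median(q[np.linalg.norm(q[:,:2]-[.482,.291],axis=1)<.012][:,2]))
cv2.imwrite("pics/r1.png",cv2.resize(c["pixels"][v-40:v+40,u-130:u+40][...,::-1],None,fx=4,fy=4,interpolation=cv2.INTER_CUBIC))
E
```

```text
4.4 [0.5602 0.1146 0.1206] [-3.141  0.     2.9  ] [ 0.01  0.64 -0.06] 0.00032783946803183
units [-1.97 -2.45  0.69]
((0.4837948679924011, 0.29229047894477844), (0.061997272074222565, 0.06015666574239731), 7.897806167602539) lidz 0.060082304029819365 pad 0.07185549550524271
```

View pics/r1.png

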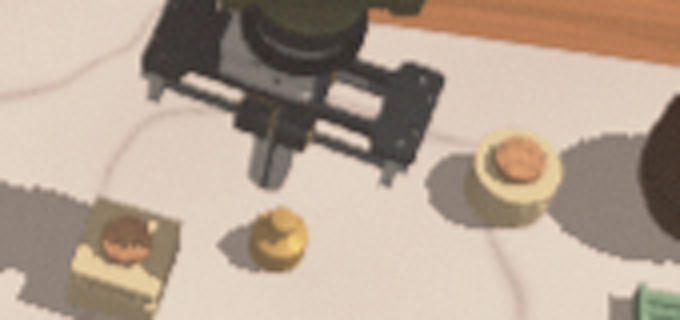

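In this crop the round box at (515,175) shows no gap under its lid. Its lid top is at 0.060 and its pad top at 0.072, so it is home and unshifted. The square box is next.

Call:
send_rows:
  motion:
    - [[-0.65, -0.8, 0], [0, 0, 0], -1]
    - [[-0.65, -0.8, 0.2], [0, 0, 0], -1]
    - [[-0.65, -0.8, 0.4], [0, 0, 0], -1]
    - [[0, 0, 0.1], [0, 0, 0], -1]
    - [[0, 0, 0], [0, 0, 0], -1]
    - [[0, 0, 0], [0, 0, 0], -1]

```text
time_s: 5.05
ee_pos: [0.5991, 0.033, 0.0998]
eef_rot: [3.142, 0.0, 2.9]
force: [0.7, -0.5, 0.1]
grip_width: 0.0008
grip_force: 0.0
```

```bash
python3 d.py .600 .029 .074
```

```text
5.05 [0.5991 0.033  0.0998] [3.142 0.    2.9  ] [ 0.72 -0.55  0.11] 0.0007642414018063325
units [-0.06 -0.12  0.86]
```

Call:
send_rows:
  motion:
    - [[0, -0.1, 0.2], [0, 0, 0], -1]
    - [[0, 0, 0.15], [0, 0, 0], -1]
    - [[0, 0, 0.1], [0, 0, 0], -1]
    - [[0, 0, 0.1], [0, 0, 0], -1]
    - [[0, 0, 0.1], [0, 0, 0], -1]
    - [[0, 0, 0.1], [0, 0, 0], -1]
    - [[0, 0, 0.07], [0, 0, 0], -1]
    - [[0, 0, 0], [0, 0, 0], -1]
    - [[0, 0, 0], [0, 0, 0], -1]

```text
time_s: 5.95
ee_pos: [0.5987, 0.0293, 0.0752]
eef_rot: [3.141, 0.0, 2.9]
force: [-1.5, 1.9, 5.3]
grip_width: 0.0007
grip_force: 2.6
```

Call:
send_rows:
  motion:
    - [[0, 0, 0.05], [0, 0, 0], -1]
    - [[0, 0, 0.03], [0, 0, 0], -1]
    - [[0, 0, 0], [0, 0, 0], -1]
    - [[0, 0, 0], [0, 0, 0], -1]

```text
time_s: 6.35
ee_pos: [0.5987, 0.0294, 0.0733]
eef_rot: [3.141, 0.0, 2.9]
force: [-4.6, 2.5, 9.9]
grip_width: 0.0002
grip_force: 4.9
```

Call:
send_rows:
  motion:
    - [[0, 0, -0.3], [0, 0, 0], -1]
    - [[0, 0, -0.8], [0, 0, 0], -1]
    - [[0, 0, -0.9], [0, 0, 0], -1]
    - [[0, 0, -0.3], [0, 0, 0], -1]
    - [[-0.27, -0.8, 0], [0, 0, 0], -1]
    - [[-0.27, -0.8, 0], [0, 0, 0], -1]
    - [[-0.27, -0.8, 0], [0, 0, 0], -1]
    - [[-0.27, -0.8, 0], [0, 0, 0], -1]
    - [[-0.27, -0.8, 0], [0, 0, 0], -1]
    - [[-0.27, -0.8, 0], [0, 0, 0], -1]
    - [[-0.27, -0.8, 0], [0, 0, 0], -1]

```text
time_s: 7.45
ee_pos: [0.6132, -0.1486, 0.1407]
eef_rot: [-3.141, -0.001, 2.9]
force: [0.7, 1.5, 0.4]
grip_width: 0.0005
grip_force: 0.0
```

```bash
python3 d.py .622 -.247 .1
python3 - <<'E'
from h import *
c=camera("scene");W=pts(c);u,v=319,254;s=np.s_[v-26:v+27,u-26:u+27]
w=W[s].reshape(-1,3);r=np.linalg.norm(w[:,:2]-[.6,.029],axis=1)
q=(r<.048)&(w[:,2]>.05)
print(cv2.minAreaRect(w[q][:,:2].astype(np.float32)),"lidz",np.median(w[q&(r>.024),2]),"pad",np.median(w[q&(r<.012),2]))
cv2.imwrite("pics/r2.png",cv2.resize(c["pixels"][v-40:v+40,u-130:u+40][...,::-1],None,fx=4,fy=4,interpolation=cv2.INTER_CUBIC))
E
```

```text
7.45 [ 0.6132 -0.1486  0.1407] [-3.141e+00 -1.000e-03  2.900e+00] [0.71 1.52 0.36] 0.0005265664285129719
units [-1.07 -3.11  1.36]
((0.6007013320922852, 0.030492369085550308), (0.06260174512863159, 0.06552629917860031), 79.20990753173828) lidz 0.06583383171810372 pad 0.07748146425307342
```

View pics/r2.png

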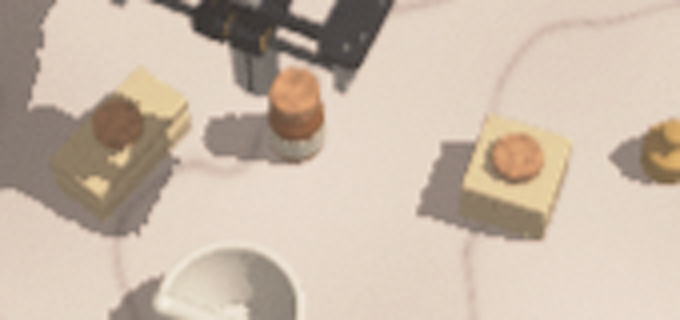

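The square box at (517,180) shows no gap, with its lid top at 0.066 and pad at 0.077, so it is home. The bottle and mortar are undisturbed. Next is the oblong box.

Call:
send_rows:
  motion:
    - [[-0.27, -0.8, 0], [0, 0, 0], -1]
    - [[-0.27, -0.8, 0], [0, 0, 0], -1]
    - [[-0.27, -0.8, 0.3], [0, 0, 0], -1]
    - [[-0.26, -0.65, 0.6], [0, 0, 0], -1]
    - [[0, 0, 0.4], [0, 0, 0], -1]
    - [[0, 0, 0.1], [0, 0, 0], -1]
    - [[0, 0, 0], [0, 0, 0], -1]
    - [[0, 0, 0], [0, 0, 0], -1]

```text
time_s: 8.3
ee_pos: [0.6231, -0.2432, 0.1003]
eef_rot: [-3.141, 0.001, 2.901]
force: [0.1, -0.0, -0.0]
grip_width: 0.0005
grip_force: 0.0
```

```bash
python3 d.py .622 -.247 .065
```

```text
8.3 [ 0.6231 -0.2432  0.1003] [-3.141e+00  1.000e-03  2.901e+00] [ 0.06 -0.03 -0.05] 0.000502914639766078
units [ 0.01 -0.13  1.18]
```

Call:
send_rows:
  motion:
    - [[0, -0.12, 0.3], [0, 0, 0], -1]
    - [[0, 0, 0.3], [0, 0, 0], -1]
    - [[0, 0, 0.1], [0, 0, 0], -1]
    - [[0, 0, 0.1], [0, 0, 0], -1]
    - [[0, 0, 0.1], [0, 0, 0], -1]
    - [[0, 0, 0.1], [0, 0, 0], -1]
    - [[0, 0, 0.1], [0, 0, 0], -1]
    - [[0, 0, 0.07], [0, 0, 0], -1]
    - [[0, 0, 0], [0, 0, 0], -1]
    - [[0, 0, 0], [0, 0, 0], -1]

```text
time_s: 9.3
ee_pos: [0.6219, -0.2475, 0.0649]
eef_rot: [-3.142, 0.0, 2.9]
force: [-3.8, 1.0, 5.8]
grip_width: 0.0006
grip_force: 3.0
```

Call:
send_rows:
  motion:
    - [[0, 0, 0.05], [0, 0, 0], -1]
    - [[0, 0, 0.02], [0, 0, 0], -1]
    - [[0, 0, 0], [0, 0, 0], -1]
    - [[0, 0, 0], [0, 0, 0], -1]

```text
time_s: 9.7
ee_pos: [0.622, -0.2475, 0.0633]
eef_rot: [-3.141, 0.001, 2.9]
force: [-4.8, 1.5, 8.0]
grip_width: 0.0003
grip_force: 4.9
```

Call:
send_rows:
  motion:
    - [[0, 0, -0.3], [0, 0, 0], -1]
    - [[0, 0, -0.8], [0, 0, 0], -1]
    - [[0, 0, -0.9], [0, 0, 0], -1]
    - [[0, 0, -0.9], [0, 0, 0], -1]
    - [[0.5, 0, -0.3], [0, 0, 0], -1]
    - [[0.8, 0, 0], [0, 0, 0], -1]
    - [[0.8, 0, 0], [0, 0, 0], -1]
    - [[0.8, 0, 0], [0, 0, 0], -1]
    - [[0.8, 0, 0], [0, 0, 0], -1]
    - [[0.3, 0, 0], [0, 0, 0], -1]
    - [[0, 0, 0], [0, 0, 0], -1]
    - [[0, 0, 0], [0, 0, 0], -1]

```text
time_s: 10.9
ee_pos: [0.5061, -0.2191, 0.1586]
eef_rot: [-3.141, 0.001, 2.9]
force: [0.8, 1.7, 0.7]
grip_width: 0.0005
grip_force: 0.0
```

Run:
```python
from h import *
c=camera("scene");W=pts(c).reshape(-1,3)
for k,p in dict(round=(.482,.291),square=(.6,.029),oblong=(.622,-.247)).items():
    r=np.linalg.norm(W[:,:2]-p,axis=1);q=(r<.056)&(W[:,2]>.045)&(W[:,2]<.1)
    print(k,cv2.minAreaRect(W[q][:,:2].astype(np.float32)),"lidz",np.median(W[q&(r>.024),2]),"pad",np.median(W[q&(r<.012),2]))
cv2.imwrite("pics/r3.png",cv2.resize(c["pixels"][190:330,150:450][...,::-1],None,fx=2.6,fy=2.6,interpolation=cv2.INTER_CUBIC))
```

```text
round ((0.4839825928211212, 0.29241862893104553), (0.059851668775081635, 0.06278125941753387), 88.07794189453125) lidz 0.05938658167602977 pad 0.07210512819448596
square ((0.6014022827148438, 0.030352219939231873), (0.06250528991222382, 0.06522608548402786), 79.70061492919922) lidz 0.06593143091174734 pad 0.07820271791772944
oblong ((0.621738851070404, -0.24518941342830658), (0.04844159632921219, 0.10055890679359436), 61.98920440673828) lidz 0.05607019403285524 pad 0.06839348823968443
```

View pics/r3.png

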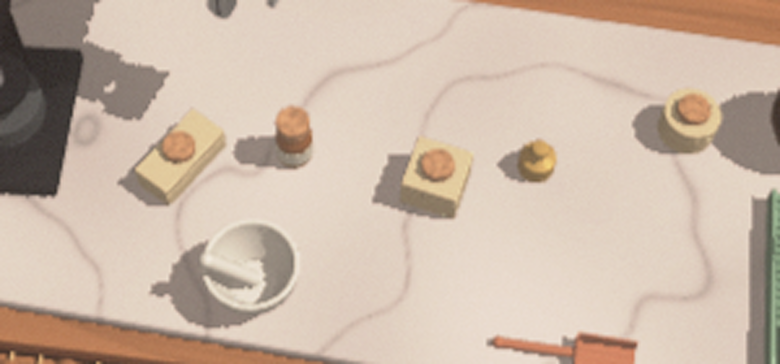

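All three boxes, at (180,155), (437,175) and (692,118), show closed lids at the right heights. They and the bystanders in view are in place, and the arm is clear.

```bash
python3 -c "
from station import *
print(hand_in())"
```

```text
the job is handed in; nothing more can be done
None
```

All three lids were tapped home in the order round, square, oblong, with at most about 10 N read at the wrist and the boxes still in place; the job is handed in, but no verdict was returned.

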